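# Hang the reactor guard door on its two hinge pins

## Task

Hang the blue guard door back on the reactor's guard frame: lift it out of its stand, find the two brass hinge pins by feel, and with the door standing well open lower both knuckles onto them at once until they sit fully home; then swing the door shut against its stop and let go. Never force it: keep what the door presses on the frame under 40 N, so if it lands on the pin tips ease it sideways rather than push. Leave everything else alone.

Things in the scene. Friction and masses are not known exactly. Their poses are not given: they have to be found in the camera images.
- door: loose guard door: blue-framed clear panel 130 mm wide, 170 high, 8 thick, 0.25 to 0.5 kg. Origin: middle of its underside. z up, x normal to the panel, y along its width towards the hinge edge. At the hinge edge two steel knuckles, 20 mm cubes with a vertical 10 mm through hole; their shared axis is at x = 0, y = +77 mm, their undersides 15 and 105 mm above the origin
- door_axis (a point): point on the door: on the knuckle axis at the lower knuckle's underside (x 0, y +77, z +15 mm of the door); axes as the door
- door_grip (a point): point on the door: on its top edge (y +10, z +170 mm of the door), middle of the black grip patch, 34 mm wide and 30 mm down from the edge on both faces. Grip here from above, across the 8 mm thickness
- door_edge (a point): point on the door: middle of its free edge (y -65, z +85 mm of the door)
- guard_frame: fixed guard frame before a glass reactor: grey base 240 (x) by 300 (y) by 12 mm, origin under its centre, x away from its open front, y to its left, z up. Hinge post at left front, strike post at right front. Shut, the door's axes are parallel to the frame's. It opens towards -x, clockwise from above: at 90 degrees its hinge edge points to the frame's +x. It swings freely past 100 degrees
- hinge_mid (a point): middle of the range of the pin axis (x -70, y +85, z 40 mm of the frame, whose axes it has), level with the lower bracket's top. Both brass pins stand upright on one axis, clamped anywhere up to 12 mm from here along the frame's y, at the same x; where is not measured. They stay put under 40 N. Pins: 8 mm thick, 22 mm tall, the top 4 mm tapered to 5 mm; the lower tip is at z 62 mm
- hinge_top (a point): 90 mm above hinge_mid, level with the upper bracket's top (z 130; upper pin tip at z 152 mm). Brackets are 14 mm wide, 8 thick, and come from a post 24 mm square, 148 high, that begins 22 mm to the +y side of the pins. Bring the lower knuckle in sideways between lower pin tip (z 62) and upper bracket (z 122). Home, knuckles rest on both brackets: door underside at z 25 of the frame
- stop_face (a point): point on the strike post's stop face (x -66, y -60, z 110 mm of the frame), which the shut door's rear face touches; the post spans y -85 to -36 mm
- tab (a point): middle of the underside of a black tab, 48 (x) by 49 (y) by 6 mm, on the strike post (x -68, y -60, z 201 mm of the frame). It overhangs the shut door's free top corner with 6 mm of air, so the door goes on only while open
- reactor_top (a point): top of the fixed glass reactor behind the door (x +50, y 0, z 212 mm of the frame), at most 104 mm wide; a rod 215 mm high stands at x +105, y +60 mm
- door_stand: fixed white stand, foot 150 (x) by 200 (y) by 15 mm, with two pairs of upright cheeks up to 70 mm above the table that hold the door's lower edge with about 1 mm of play on each side; origin under its centre; the door stands upright on the foot, its axes parallel to the stand's
- cap_jar: bystander: small amber jar with red cap, 34 mm wide, 48 high, on the door stand's foot
- vial: bystander: small glass bottle, 28 mm wide, 55 high, on a rear corner of the guard frame's base
- stopper: bystander: green plastic stopper, 28 mm wide, 36 high, on the right front corner of the guard frame's base, in front of the strike post
- screwdriver: bystander: screwdriver, 150 mm, lying on the table beyond the door stand's +y end
- wrench: bystander: wrench, 130 mm, lying on the table beyond the door stand's -y end
There are look-alikes about, which are no part of the job. Leave any brown look-alike of the door alone.

How it is judged:
By the outcome, as a careful person would: the job done as asked, in the order asked, and still so for the second after the job is handed in, with the robot touching nothing.
It also fails if it takes over 72 s, if anything falls off the work surface, if the arm or the gripper's body presses on something with over 40 N, if the wrist force passes 120 N, or if a joint passes its speed limit or range.

## Robot

A 6-joint arm with a two-finger parallel gripper is mounted at the origin on the work surface. World frame = base frame: x ahead of the robot, y to its left, z up, the work surface at z = 0. Lengths are in mm, angles in rad, forces in N, time in s.
With the tool pointing down it reaches from about 350 to 875 mm from the base axis. Payload 4.2 kg.
Tool frame: the origin (TCP) lies on the centre line of the jaws, within the pads' length; the fingertips stand 25 mm ahead of it and the grasp point (between the pads) lies 6 mm ahead of it; z points along the fingers, y is the direction in which the jaws open and shut (so a half turn about z gives the same grasp; the last joint's range is limited). The gripper opens to 85 mm and grips with 20 to 120 N. Pads are 22 mm wide; open, the fingers measure 114 mm over their backs; the gripper's body (76 mm by 85 mm) begins 54 mm behind the grasp point. The pads swing forward as they close: fully open they stand 13 mm farther back than shut.
Start: joints at [1.557, 0.385, 0.008, 0, -1.194, -0.259], TCP at [168.361, 601.875, 256.312] pointing down, gripper open.
Joint ranges: [-3.14, 3.14], [-1.21, 2.06], [-1.07, 1.41], [-3.16, 2.05], [-2.99, -0.16], [-3.1, 3.1]. Speed limits (rad/s): [2.79, 2.79, 3.14, 3.14, 3.14, 3.14].

## Interface

Orientations are given as a unit quaternion [x, y, z, w].
In Python, from bench import arm gives the robot as it stands.
- The arm moves only by the tool drive_tool, never from a script. Its argument "plan" is a list of rows, each a list of 2 entries, a list of its own where there are three numbers: the shift along the tool's x, y, z in m, then the turn about the tool's z in degrees. A call has 1 to 12 rows; each row shifts and turns the commanded pose from where the row before left it, along the tool's axes as they then stand; what a row does not reach is not made up. A row lasts 1/8 s, in which the tool goes at most 62.5 mm and 10.7 degrees, less where a joint would pass 70% of its speed; a pose out of reach is approached as far as the arm can. A call with a gripper value outside its range is refused whole. "fingers" is the closure, from -1 (fully open) to 1 (shut), so that 0 is half open, set as the call begins (left out, the last holds). The fingers move at their own pace and stop on an object; the grip force is fixed at half the most. Time passes only in rows, so rows that do not move let the fingers close. It gives the time, the measured TCP pose, the force and the opening at its end, in the units of the state.
- arm.read_state(): the state, without advancing time (a new reading comes with each control period).
- arm.get_image(name): name is "scene" or "top" or "wrist"; returns a dict with "image" (420x560x3 uint8, red, green, blue), "K" (3x3 intrinsics, pixels), "R" (3x3) and "t" (3): a world point X has camera coordinates R X + t. Camera axes: x right, y down, z forward; pixel columns grow to the right and rows downward; lengths in mm; the calibration is good to about 2 mm. A picture is of the moment at which its call begins. There is no depth.
- arm.job_done(): hands the job in, once; it reports no verdict.
The state is a dict: "clock": time; "joints": joint angles; "joint_vel": joint speeds; "joint_efforts": joint torques, N m; "position": TCP position; "ee_rot": TCP orientation; "contact_force": force on the tool from outside, world axes, zero at the start; "wrist_torque": the same for the moment, N m; "gripper_width": finger opening in mm.
Only numpy, scipy, OpenCV 4.12 (cv2) and the standard library are available. Lean on these libraries where they do the work, as an engineer would, in place of code of your own. Each camera call takes 0.05 s, during which the arm holds its last target.

## Working session

There is one attempt and no reset: what is moved stays moved. The work goes in short steps, Python scripts to look and compute and a tool call to move; the robot and the scene stay as the last step left them, time stands still between calls to the robot, and variables do not carry over. Pictures are saved under pics/ and viewed, and the job is handed in when it is done.

Besides the shell and the picture viewer there is one more tool, called after ">>>" in YAML: its name, and indented under it one key for each argument. drive_tool: Moves the arm, as the interface text tells. Its arguments: {"type":"object","properties":{"plan":{"type":"array"},"fingers":{"type":"number"}},"required":["plan"]}

```bash
ls; mkdir -p pics; python3 - <<'E'
from bench import arm
import cv2,json,numpy as np
s=arm.read_state();print(s)
for n in ["scene","top","wrist"]:
    d=arm.get_image(n);cv2.imwrite(f"pics/{n}0.png",d["image"][:,:,::-1])
    np.savez(f"pics/{n}0.npz",**{k:np.array(d[k]) for k in ["image","K","R","t"]})
    print(n,np.round(d["K"],1).tolist(),np.round(d["R"],3).tolist(),np.round(d["t"],1).tolist())
E
```

```text
pics
{'clock': 0.0, 'joints': array([ 1.55658895e+00,  3.85586698e-01,  6.59473362e-03, -5.30199401e-04,
       -1.19400864e+00, -2.58615736e-01]), 'joint_vel': array([-0.001861  , -0.00041998, -0.00089084, -0.00093509, -0.00053479,
        0.00026469]), 'joint_efforts': array([ 2.85699789e-04, -3.92285550e+01,  1.88405997e+01,  4.18602437e+00,
       -4.60305746e-03, -2.30808375e-06]), 'position': array([168.22607329, 601.36702179, 255.18654059]), 'ee_rot': array([ 9.90696425e-01, -1.36085705e-01, -1.10207326e-04,  1.12395364e-03]), 'contact_force': array([ 0.78259962, -0.48072868, -0.8733642 ]), 'wrist_torque': array([ 0.03343425, -0.01355657,  0.00990753]), 'gripper_width': 85.34498880981579}
scene [[482.1, 0.0, 288.5], [0.0, 482.1, 209.8], [0.0, 0.0, 1.0]] [[0.715, 0.699, 0.01], [0.379, -0.375, -0.846], [-0.588, 0.608, -0.534]] [-465.3, -45.2, 1854.8]
top [[416.5, 0.0, 286.2], [0.0, 416.5, 206.2], [0.0, 0.0, 1.0]] [[-0.022, -1.0, -0.001], [-0.989, 0.022, -0.149], [0.149, -0.002, -0.989]] [91.4, 559.5, 1194.6]
wrist [[350.1, 0.0, 280.0], [0.0, 350.1, 210.9], [0.0, 0.0, 1.0]] [[-0.269, -0.963, 0.002], [-0.916, 0.257, 0.309], [-0.299, 0.082, -0.951]] [624.3, -40.0, 380.9]
```

View pics/scene0.png

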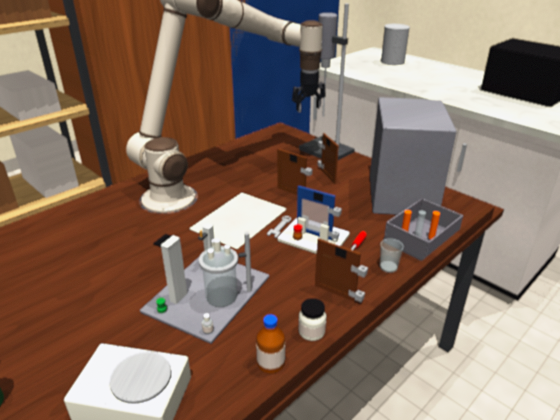

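View pics/top0.png

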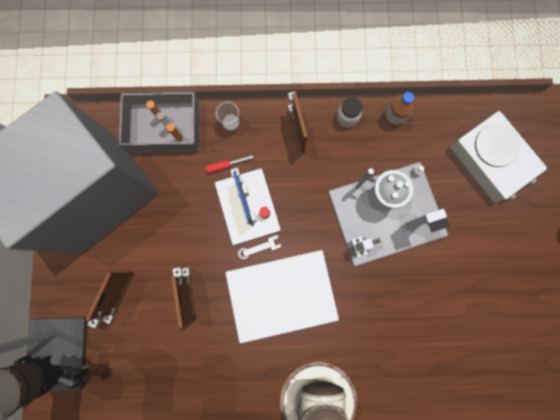

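View pics/wrist0.png

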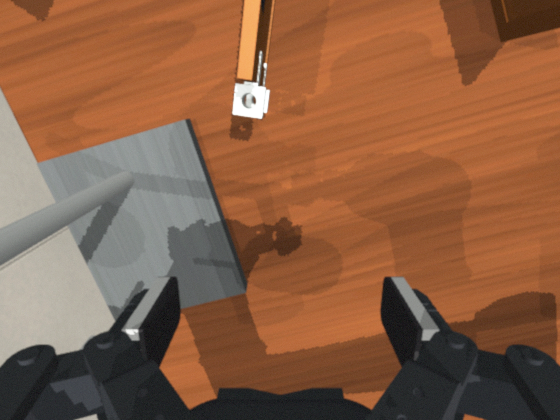

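```bash
python3 - <<'E'
import cv2
a=cv2.imread("pics/top0.png")
cv2.imwrite("pics/c_door.png",cv2.resize(a[150:270,200:300],None,fx=5.5,fy=5,interpolation=cv2.INTER_CUBIC)[:600,:800])
cv2.imwrite("pics/c_frame.png",cv2.resize(a[155:270,320:455],None,fx=5,fy=5,interpolation=cv2.INTER_CUBIC))
b=cv2.imread("pics/scene0.png")
cv2.imwrite("pics/c_sc.png",cv2.resize(b[180:340,140:380],None,fx=3.3,fy=3.3,interpolation=cv2.INTER_CUBIC))
E
```

```text
(no output)
```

View pics/c_door.png

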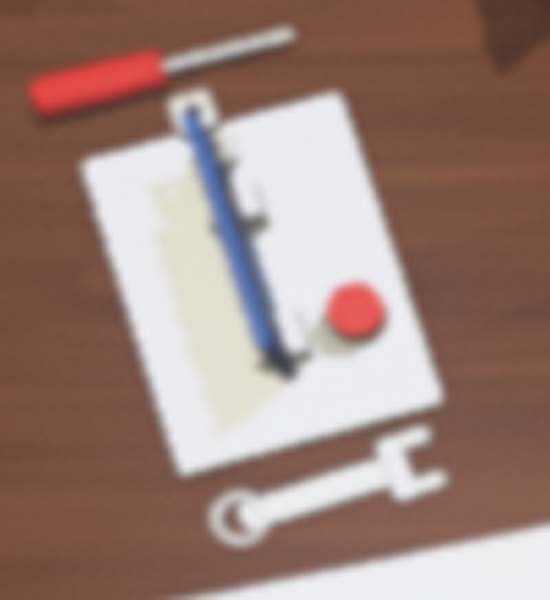

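View pics/c_frame.png

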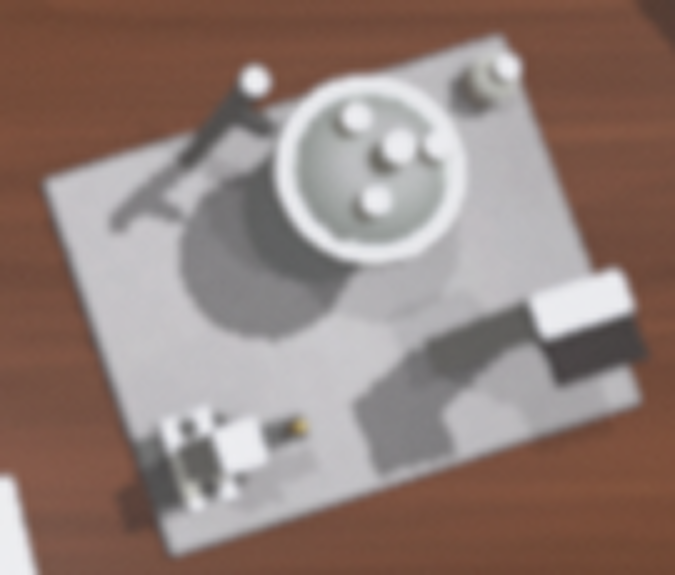

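View pics/c_sc.png

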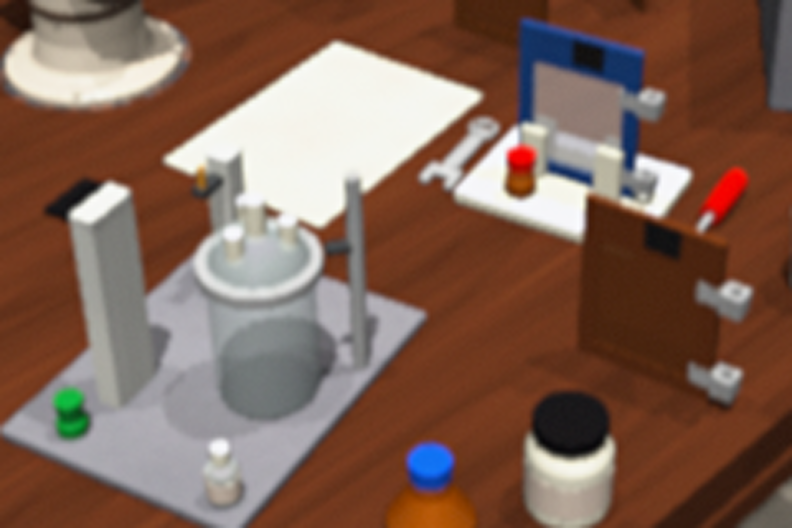

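```bash
cat > h.py <<'E'
import numpy as np,cv2
def load(n):
    d=np.load(f"pics/{n}.npz");return d
def snap(n,name):
    from bench import arm
    d=arm.get_image(n);cv2.imwrite(f"pics/{name}.png",d["image"][:,:,::-1])
    np.savez(f"pics/{name}.npz",**{k:np.array(d[k]) for k in ["image","K","R","t"]});return d
def ray(d,u,v):
    R=d["R"];c=-R.T@d["t"];w=R.T@np.linalg.solve(d["K"],[u,v,1.]);return c,w/np.linalg.norm(w)
def plane(d,u,v,z):
    c,w=ray(d,u,v);return c+w*(z-c[2])/w[2]
def proj(d,X):
    p=d["K"]@(d["R"]@np.array(X,float)+d["t"]);return p[:2]/p[2]
def tri(*obs):
    A=0;b=0
    for d,u,v in obs:
        c,w=ray(d,u,v);M=np.eye(3)-np.outer(w,w);A=A+M;b=b+M@c
    return np.linalg.solve(A,b)
E
python3 - <<'E'
from h import *
np.set_printoptions(precision=1,suppress=True)
T=load("top0");S=load("scene0");W=load("wrist0")
for d in (T,S,W): print("cam",-d["R"].T@d["t"])
w=W;tcp=np.array([168.2,601.4,255.2]);c=-w["R"].T@w["t"];th=np.deg2rad(-15.6)
print("cam in tool x,y:", (c-tcp)[:2]@[np.cos(th),np.sin(th)],(c-tcp)[:2]@[np.sin(th),-np.cos(th)],c[2]-tcp[2])
f=lambda x,y:(320+x/5,155+y/5)
# base corners (crop px): left-rear, right-rear, right-front, left-front
for p in [(44,182),(503,35),(643,402),(172,553)]: print("base",plane(T,*f(*p),12))
print("pin tip",plane(T,*f(298,428),152))
g=lambda x,y:(200+x/5.5,150+y/5)
for p in [(190,112),(275,365)]: print("door top",plane(T,*g(*p),185))
for p in [(82,160),(340,92),(441,400),(182,475)]: print("stand",plane(T,*g(*p),15))
print("greybox corners z250",plane(T,155,190,250),plane(T,62,95,250), plane(T,155,190,350))
print("browndoor", plane(T,183,272,180),plane(T,180,325,180))
E
```

```text
cam [ 377.2   81.4 1264.7]
cam [1439.8 -819.4  956.2]
cam [245.2 580.5 373.4]
cam in tool x,y: 79.74843002138398 -0.5216015383302767 118.24843930370417
base [608.6 -51.9  12. ]
base [ 694.7 -338.7   12. ]
base [ 466.3 -407.1   12. ]
base [ 382.5 -119.8   12. ]
pin tip [ 446.5 -167.5  152. ]
door top [633.4 214.7 185. ]
door top [497.5 174.9 185. ]
stand [644.9 295.9  15. ]
stand [684.5 151.8  15. ]
stand [493.3  99.   15. ]
stand [451.3 240.7  15. ]
greybox corners z250 [577.6 404.  250. ] [831.2 649.3 250. ] [557.8 372.2 350. ]
browndoor [375.  348.8 180. ] [242.9 354.3 180. ]
```

```bash
cat >> h.py <<'E'
def yaw_of(q): # tool x yaw deg
    from scipy.spatial.transform import Rotation as Ro
    m=Ro.from_quat(q).as_matrix();return np.degrees(np.arctan2(m[1,0],m[0,0]))
def rows(p0,y0,way):
    """way: list of (x,y,z,yaw,n)"""
    out=[];p=np.array(p0,float);y=y0
    for X in way:
        q=np.array(X[:3],float);n=X[4];dy=(X[3]-y)/n;dp=(q-p)/n
        for i in range(n):
            t=np.radians(y);tx=[np.cos(t),np.sin(t)];ty=[np.sin(t),-np.cos(t)]
            out.append([[round(float(dp[:2]@tx)/1000,4),round(float(dp[:2]@ty)/1000,4),round(-float(dp[2])/1000,4)],round(-dy,2)]);y+=dy
        p=q
    for r in out: print(r)
def st():
    from bench import arm
    s=arm.read_state();np.set_printoptions(precision=2,suppress=True)
    print(s["clock"],s["position"],yaw_of(s["ee_rot"]),"F",s["contact_force"],"T",s["wrist_torque"],"w",s["gripper_width"],"q",s["joints"]);return s
E
python3 - <<'E'
from h import *
rows([168,601,255],-15.6,[(168,560,320,-47.6,3),(270,360,320,-100,5),(440,285,310,-142.8,4)])
E
```

```text
[[0.0037, 0.0132, -0.0217], 10.67]
[[0.006, 0.0123, -0.0217], 10.67]
[[0.0082, 0.0109, -0.0217], 10.67]
[[0.0433, 0.0119, -0.0], 10.48]
[[0.0447, 0.0038, -0.0], 10.48]
[[0.0447, -0.0044, -0.0], 10.48]
[[0.0431, -0.0124, -0.0], 10.48]
[[0.0402, -0.0201, -0.0], 10.48]
[[0.0111, -0.0451, 0.0025], 10.7]
[[0.0025, -0.0464, 0.0025], 10.7]
[[-0.0061, -0.046, 0.0025], 10.7]
[[-0.0146, -0.0441, 0.0025], 10.7]
```

>>> drive_tool:
  plan:
    - [[0.004,0.013,-0.022],10.6]
    - [[0.006,0.012,-0.022],10.6]
    - [[0.008,0.011,-0.022],10.6]
    - [[0.043,0.012,0],10.5]
    - [[0.045,0.004,0],10.5]
    - [[0.045,-0.004,0],10.5]
    - [[0.043,-0.012,0],10.5]
    - [[0.04,-0.02,0],10.5]
    - [[0.011,-0.045,0.002],10.6]
    - [[0.002,-0.046,0.002],10.6]
    - [[-0.006,-0.046,0.002],10.6]
    - [[-0.015,-0.044,0.002],10.6]
  fingers: -1

```text
clock: 1.65
position: [441.3, 286.9, 314.1]
ee_rot: [-0.32, 0.947, 0.0, -0.0]
contact_force: [-0.3, 1.0, 0.2]
gripper_width: 85.4
```

```bash
python3 - <<'E'
from h import *
s=st()
rows(s["position"],yaw_of(s["ee_rot"]),[(600,205,275,-164.4,5)])
E
```

```text
1.65 [441.3  286.9  314.07] -142.68158677324226 F [-0.33  1.04  0.25] T [ 0.1  -0.05 -0.05] w 85.41574476711641 q [ 0.88  0.18 -0.13 -0.   -1.26 -1.8 ]
[[-0.0153, -0.0323, 0.0078], np.float64(4.34)]
[[-0.0177, -0.031, 0.0078], np.float64(4.34)]
[[-0.02, -0.0296, 0.0078], np.float64(4.34)]
[[-0.0222, -0.028, 0.0078], np.float64(4.34)]
[[-0.0242, -0.0262, 0.0078], np.float64(4.34)]
```

>>> drive_tool:
  plan:
    - [[-0.015,-0.032,0.008],4.3]
    - [[-0.018,-0.031,0.008],4.3]
    - [[-0.02,-0.03,0.008],4.3]
    - [[-0.022,-0.028,0.008],4.4]
    - [[-0.024,-0.026,0.008],4.4]
    - [[0,0,0],0]
    - [[0,0,0],0]

```text
clock: 2.52
position: [598.6, 206.9, 274.0]
ee_rot: [-0.139, 0.99, -0.0, -0.0]
contact_force: [-0.1, -0.2, -0.0]
gripper_width: 85.5
```

```bash
python3 - <<'E'
from h import *
snap("wrist","w1");st()
E
```

```text
2.575 [598.46 207.22 274.53] -163.97796584458956 F [-0.17  0.28 -0.07] T [-0.03  0.03 -0.05] w 85.38495421694464 q [ 0.59  0.39  0.06 -0.   -1.24 -1.88]
```

View pics/w1.png

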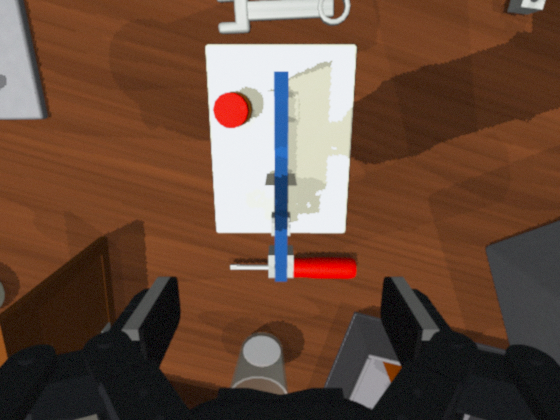

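```bash
python3 - <<'E'
from h import *
np.set_printoptions(precision=2,suppress=True)
W=load("w1");im=W["image"].astype(int)
m=((im[:,:,2]>im[:,:,0]+40)&(im[:,:,2]>im[:,:,1]+20)).astype(np.uint8)
m[:, :250]=0;m[:,310:]=0;m[300:]=0
ys,xs=np.nonzero(m);print(ys.min(),ys.max())
pts=[]
for v in range(75,280,8):
    u=np.nonzero(m[v])[0]; 
    if len(u): pts.append((u.mean(),v,len(u)))
P=[plane(W,u,v,185)[:2] for u,v,n in pts if n<18]
print([(round(float(a),1),b,c) for a,b,c in pts])
P=np.array(P);vx,vy,x0,y0=cv2.fitLine(P.astype(np.float32),cv2.DIST_HUBER,0,.01,.01).ravel();print("ang",np.degrees(np.arctan2(vy,vx)),x0,y0)
A=plane(W,281,ys.min()-.5,185);B=plane(W,281,ys.max()+.5,185);print(A,B,np.linalg.norm(A-B))
s=im[60:300,281];print([tuple(x) for x in s[100:170:4]])
a=cv2.imread("pics/w1.png");cv2.imwrite("pics/c1.png",cv2.resize(a[160:300,220:350],None,fx=4,fy=4,interpolation=cv2.INTER_CUBIC))
E
```

```text
71 281
[(280.5, 75, 14), (280.5, 83, 14), (281.0, 91, 15), (280.5, 99, 14), (280.5, 107, 14), (280.5, 115, 14), (280.5, 123, 14), (280.5, 131, 14), (280.5, 139, 14), (280.5, 147, 14), (281.0, 155, 13), (281.0, 163, 13), (281.0, 171, 13), (281.0, 179, 13), (280.5, 187, 12), (280.5, 195, 12), (280.5, 203, 12), (280.5, 211, 12), (280.5, 219, 12), (280.5, 227, 12), (280.5, 235, 12), (280.5, 243, 12), (280.5, 251, 14), (280.5, 259, 12), (280.5, 267, 12), (280.5, 275, 12)]
ang 16.032648 575.0827 200.61502
[509.06 181.93 185.  ] [634.74 218.11 185.  ] 130.7888661706212
[(np.int64(35), np.int64(92), np.int64(168)), (np.int64(38), np.int64(97), np.int64(170)), (np.int64(37), np.int64(94), np.int64(166)), (np.int64(36), np.int64(95), np.int64(166)), (np.int64(31), np.int64(82), np.int64(141)), (np.int64(25), np.int64(61), np.int64(104)), (np.int64(31), np.int64(59), np.int64(106)), (np.int64(13), np.int64(55), np.int64(101)), (np.int64(31), np.int64(60), np.int64(104)), (np.int64(24), np.int64(60), np.int64(102)), (np.int64(26), np.int64(58), np.int64(103)), (np.int64(20), np.int64(54), np.int64(99)), (np.int64(24), np.int64(59), np.int64(101)), (np.int64(17), np.int64(53), np.int64(88)), (np.int64(28), np.int64(58), np.int64(101)), (np.int64(21), np.int64(61), np.int64(110)), (np.int64(27), np.int64(64), np.int64(113)), (np.int64(28), np.int64(68), np.int64(117))]
```

View pics/c1.png

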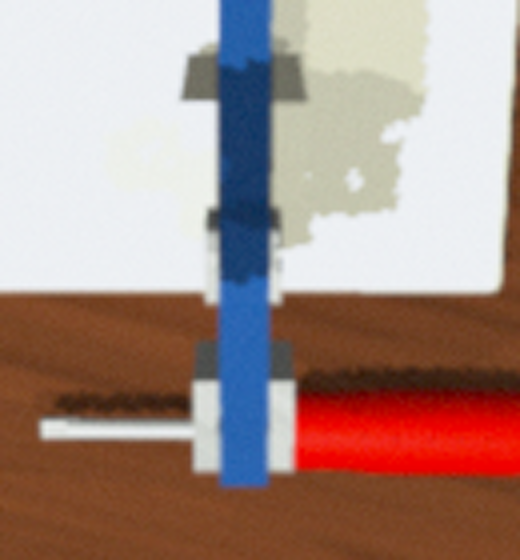

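>>> drive_tool:
  plan:
    - [[0.03,-0.04,0],0]
    - [[0.03,-0.04,0],0]
    - [[0.03,-0.04,0],0]
    - [[0.03,-0.04,0],0]
    - [[0.03,-0.04,0],0]
    - [[0.03,-0.04,0],0]
    - [[0.03,-0.04,0],0]
    - [[0.03,-0.04,0],0]
    - [[0,0,0],0]
    - [[0,0,0],0]

```text
clock: 3.82
position: [456.3, -166.2, 274.9]
ee_rot: [-0.139, 0.99, -0.0, 0.001]
contact_force: [0.3, 0.3, 0.8]
gripper_width: 85.4
```

```bash
python3 - <<'E'
from h import *
snap("wrist","w2");st()
E
```

```text
3.875 [ 456.5  -165.83  274.8 ] -163.93763391440828 F [ 0.73 -0.33 -0.11] T [-0.    0.04 -0.03] w 85.54465864154956 q [-0.01  0.13 -0.29 -0.   -1.15 -1.28]
```

View pics/w2.png

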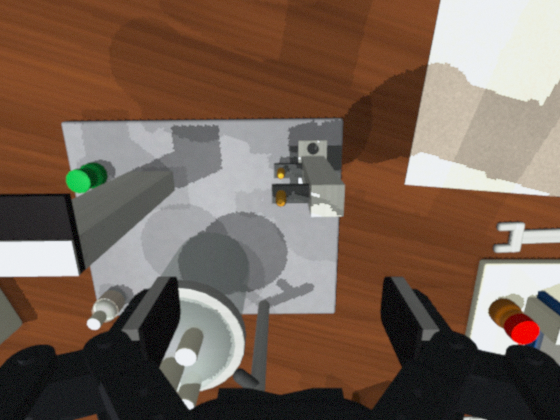

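```bash
python3 - <<'E'
import cv2
a=cv2.imread("pics/w2.png");cv2.imwrite("pics/c2.png",cv2.resize(a[140:225,250:350],None,fx=7,fy=7,interpolation=cv2.INTER_CUBIC))
E
```

```text
(no output)
```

View pics/c2.png

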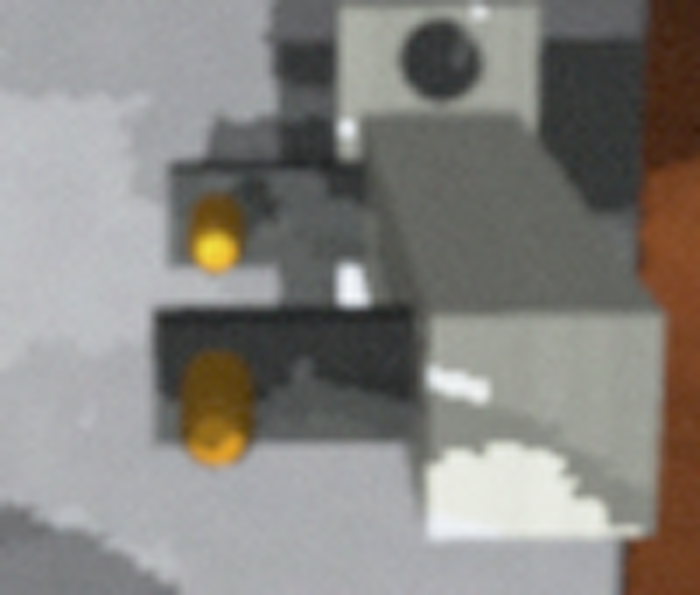

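```bash
python3 - <<'E'
from h import *
np.set_printoptions(precision=2,suppress=True)
W=load("w2");T=load("top0");S=load("scene0")
f=lambda x,y:((x+.5)/7-.5+250,(y+.5)/7-.5+140)
print("up",plane(W,*f(215,438),152),"lo",plane(W,*f(215,247),62))
# base edges
g=cv2.cvtColor(W["image"],cv2.COLOR_RGB2HSV)
m=((g[:,:,1]<40)&(g[:,:,2]>60)).astype(np.uint8)
def edge(pts):
    P=np.array([plane(W,u,v,12)[:2] for u,v in pts],np.float32)
    vx,vy,x,y=cv2.fitLine(P,cv2.DIST_HUBER,0,.01,.01).ravel();return np.degrees(np.arctan2(vy,vx)),x,y
pts=[]
for u in list(range(80,280,6)):
    v=np.nonzero(m[90:160,u])[0]; pts.append((u,90+v[0]-.5))
print(pts[::6]);print("front",edge(pts))
pl=[];
for v in list(range(222,300,5)):
    u=np.nonzero(m[v,300:380])[0]; pl.append((300+u[-1]+.5,v))
print(pl[::4]);print("left",edge(pl))
st()
s=load("w1")
E
```

```text
up [ 449.48 -167.82  152.  ] lo [ 449.2 -167.9   62. ]
[(80, np.float64(120.5)), (116, np.float64(120.5)), (152, np.float64(119.5)), (188, np.float64(119.5)), (224, np.float64(119.5)), (260, np.float64(118.5))]
front (np.float32(-73.31817), np.float32(432.0664), np.float32(-284.06897))
[(np.float64(338.5), 222), (np.float64(337.5), 242), (np.float64(336.5), 262), (np.float64(335.5), 282)]
left (np.float32(16.637161), np.float32(540.97815), np.float32(-70.758484))
3.875 [ 456.5  -165.83  274.8 ] -163.93763391440828 F [ 0.73 -0.33 -0.11] T [-0.    0.04 -0.03] w 85.54465864154956 q [-0.01  0.13 -0.29 -0.   -1.15 -1.28]
```

>>> drive_tool:
  plan:
    - [[-0.0278,0.04,0],0]
    - [[-0.0278,0.04,0],0]
    - [[-0.0278,0.04,0],0]
    - [[-0.0278,0.04,0],0]
    - [[-0.0278,0.04,0],0]
    - [[-0.0278,0.04,0],0]
    - [[-0.0278,0.04,0],0]
    - [[-0.0277,0.04,0],0]
    - [[0,0,0],0]
    - [[0,0,0],0]

```text
clock: 5.12
position: [581.3, 203.2, 274.0]
ee_rot: [-0.14, 0.99, -0.0, -0.0]
contact_force: [-0.2, 0.0, 1.0]
gripper_width: 85.9
```

```bash
python3 - <<'E'
from h import *
s=st();y=yaw_of(s["ee_rot"])
rows(s["position"],y,[(581.5,202.8,176,-163.97,1)])
E
```

```text
5.125 [581.3  203.16 273.96] -163.89920125257754 F [-0.2   0.02  0.97] T [-0.06  0.06  0.01] w 85.88759425341283 q [ 0.6   0.36  0.01 -0.   -1.23 -1.89]
[[-0.0001, -0.0004, 0.098], np.float64(0.07)]
```

>>> drive_tool:
  plan:
    - [[0,0,0.03],0]
    - [[0,0,0.03],0]
    - [[0,0,0.025],0]
    - [[0,0,0.013],0]
    - [[0,0,0],0]

```text
clock: 5.75
position: [581.6, 201.4, 176.0]
ee_rot: [-0.139, 0.99, -0.0, -0.001]
contact_force: [-0.0, 0.5, 0.1]
gripper_width: 85.4
```

>>> drive_tool:
  plan:
    - [[0,0,0],0]
    - [[0,0,0],0]
    - [[0,0,0],0]
    - [[0,0,0],0]
    - [[0,0,0],0]
    - [[0,0,0],0]
  fingers: 1

```text
clock: 6.5
position: [582.2, 202.2, 176.7]
ee_rot: [-0.139, 0.99, 0.0, 0.0]
contact_force: [-0.4, 0.9, 1.5]
gripper_width: 7.1
```

```bash
python3 - <<'E'
from h import *
st();snap("wrist","w3")
E
```

```text
6.5 [582.24 202.2  176.65] -164.0236237526441 F [-0.41  0.86  1.55] T [ 0.07 -0.01 -0.01] w 7.092178155504507 q [ 0.6   0.43 -0.13  0.   -1.01 -1.89]
```

View pics/w3.png

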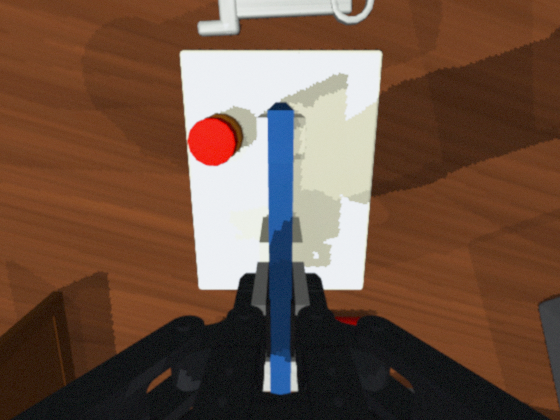

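>>> drive_tool:
  plan:
    - [[0,0,-0.01],0]
    - [[0,0,-0.02],0]
    - [[0,0,-0.04],0]
    - [[0,0,-0.045],0]
    - [[0,0,-0.045],0]
    - [[0,0,0],0]
    - [[0,0,0],0]

```text
clock: 7.42
position: [580.8, 201.8, 334.2]
ee_rot: [-0.139, 0.99, -0.0, -0.002]
contact_force: [0.0, 0.9, -4.7]
gripper_width: 7.5
```

```bash
python3 - <<'E'
from h import *
s=st();W=snap("wrist","w4");im=W["image"].astype(int)
m=((im[:,:,2]>im[:,:,0]+40)&(im[:,:,2]>im[:,:,1]+20)).astype(np.uint8)
m[:,:250]=0;m[:,310:]=0
p=s["position"];z=p[2]+185-176.4
y=np.radians(yaw_of(s["ee_rot"]));tx=np.array([np.cos(y),np.sin(y)]);ty=np.array([np.sin(y),-np.cos(y)])
for v in range(90,400,12):
    u=np.nonzero(m[v])[0]
    if len(u): P=plane(W,u.mean(),v,z)[:2]-p[:2];print(v,u.min(),u.max(),P@tx,P@ty)
v=np.nonzero(m[:,281])[0];print(v.min(),v.max())
for q in (v.min()-.5,v.max()+.5): P=plane(W,281,q,z)[:2]-p[:2];print(P@tx,P@ty)
E
```

```text
7.425 [580.76 201.84 334.17] -164.0510990656486 F [ 0.05  0.95 -4.71] T [-0.03  0.04  0.01] w 7.539457376928302 q [ 0.6   0.33  0.12 -0.   -1.36 -1.89]
114 267 293 74.281717361718 0.14313033931958738
126 268 293 70.74231498868777 0.29708976325908154
138 268 292 67.12950082027525 0.14528949184065978
150 268 293 63.4411767291448 0.30249374333961787
162 268 292 59.674739327037976 0.147539978382673
174 268 292 55.827841082566465 0.14870130228763814
186 268 292 51.897821216708046 0.14988771942866394
198 268 292 47.881956237501086 0.15110005198933638
210 268 292 43.77740235834873 0.15233915846839546
222 269 291 39.581188782203796 0.15360593570724365
234 269 291 35.290210530756916 0.15490132105467402
246 269 291 30.90122078225203 0.15622629468005128
258 269 290 26.410768646851793 -0.014738147761921035
270 269 291 21.815460555495484 0.15896915655874444
282 270 291 17.111465200299836 0.33678494963362093
294 269 291 12.294770564785864 0.16184331755159734
306 270 290 7.3614494095114384 0.1633326170922554
318 270 289 2.3070997203276637 -0.018025504429616375
330 271 289 -2.8726167489739396 0.1664221362111047
342 271 289 -8.182598065862635 0.1680251441011104
354 270 290 -13.627760980694262 0.16966896139427842
366 270 290 -19.21333423339963 0.17135516657284047
378 270 290 -24.944819745272056 0.1730854205886353
390 271 290 -30.827953382779256 0.37226758999548576
104 394
77.3204403696792 0.4422289209277175
-33.074439497917865 0.5723211246178331
```

View pics/w4.png

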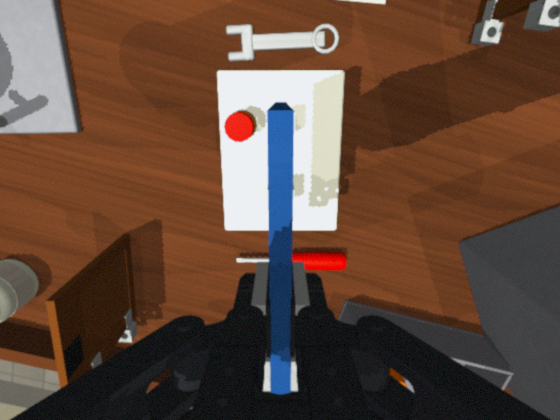

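>>> drive_tool:
  plan:
    - [[0.01,-0.01,-0.01],0]
    - [[0.023,-0.022,0],0]
    - [[0.035,-0.034,0],0]
    - [[0.04,-0.038,0],0]
    - [[0.04,-0.038,0],0]
    - [[0.04,-0.038,0],0]
    - [[0.04,-0.039,0],0]
    - [[0.04,-0.039,0],0]
    - [[0.035,-0.034,0],0]
    - [[0.02,-0.02,0],0]
    - [[0.007,-0.007,0],0]
    - [[0,0,0],0]

```text
clock: 8.98
position: [351.8, -195.7, 346.3]
ee_rot: [-0.138, 0.99, 0.0, -0.0]
contact_force: [0.5, 0.3, -4.2]
gripper_width: 7.1
```

```bash
python3 - <<'E'
from h import *
s=st();s=st()
E
```

```text
8.975 [ 351.85 -195.7   346.29] -164.1072195578992 F [ 0.54  0.34 -4.25] T [ 0.01  0.   -0.07] w 7.125271666092766 q [-0.1  -0.07 -0.32 -0.   -1.32 -1.19]
8.975 [ 351.85 -195.7   346.29] -164.1072195578992 F [ 0.54  0.34 -4.25] T [ 0.01  0.   -0.07] w 7.125271666092766 q [-0.1  -0.07 -0.32 -0.   -1.32 -1.19]
```

>>> drive_tool:
  plan:
    - [[0,0,0.02],0]
    - [[0,0,0.035],0]
    - [[0,0,0.035],0]
    - [[0,0,0.03],0]
    - [[0,0,0.01],0]
    - [[0,0,0],0]
    - [[0,0,0],0]

```text
clock: 9.85
position: [353.7, -195.5, 217.6]
ee_rot: [-0.139, 0.99, -0.001, 0.001]
contact_force: [-0.4, 0.3, -4.6]
gripper_width: 7.1
```

```bash
python3 - <<'E'
from h import *
s=st();snap("scene","s5");snap("wrist","w5")
a=cv2.imread("pics/s5.png");cv2.imwrite("pics/c5.png",cv2.resize(a[180:340,130:300],None,fx=3.6,fy=3.6,interpolation=cv2.INTER_CUBIC))
E
```

```text
9.85 [ 353.65 -195.45  217.63] -163.9853709518896 F [-0.4   0.31 -4.65] T [-0.06  0.01 -0.  ] w 7.061799784525324 q [-0.1   0.04 -0.56  0.   -0.98 -1.19]
```

View pics/c5.png

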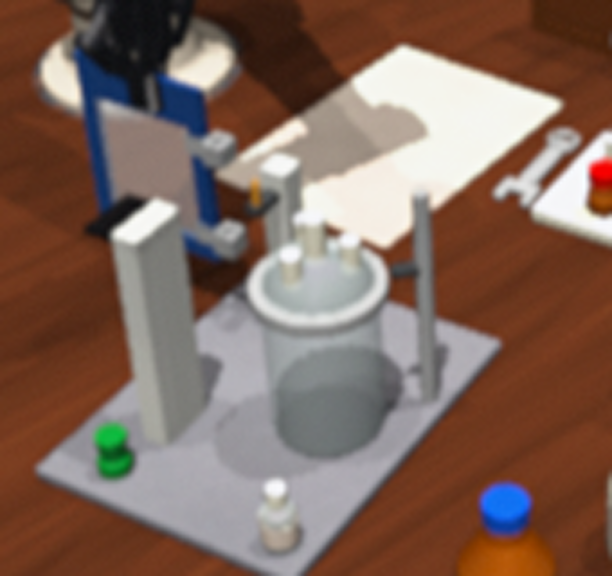

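View pics/w5.png

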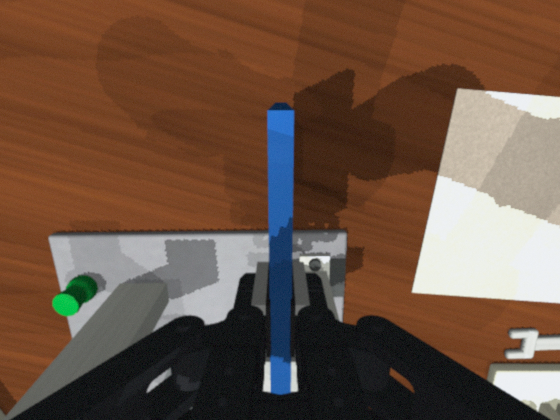

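>>> drive_tool:
  plan:
    - [[-0.01,0,0],0]
    - [[-0.01,0,0],0]
    - [[-0.0085,0,0],0]
    - [[-0.004,0,0],0]
    - [[0,0,0],0]
    - [[0,0,0],0]

```text
clock: 10.7
position: [383.4, -186.5, 216.2]
ee_rot: [-0.139, 0.99, 0.0, -0.0]
contact_force: [0.1, 0.1, -4.3]
gripper_width: 6.8
```

```bash
python3 - <<'E'
from h import *
s=st();snap("scene","s6");snap("top","t6");st();st()
a=cv2.imread("pics/s6.png");b=cv2.imread("pics/t6.png")
cv2.imwrite("pics/c6.png",cv2.resize(a[200:270,170:240],None,fx=8,fy=8,interpolation=cv2.INTER_CUBIC))
cv2.imwrite("pics/d6.png",cv2.resize(b[200:300,330:420],None,fx=6,fy=6,interpolation=cv2.INTER_CUBIC))
E
```

```text
10.7 [ 383.42 -186.47  216.18] -164.03597063248898 F [ 0.05  0.14 -4.3 ] T [-0.02 -0.03  0.02] w 6.7953521951110325 q [-0.07  0.08 -0.51 -0.   -0.98 -1.22]
10.8 [ 383.44 -186.54  216.29] -164.04207434693052 F [ 0.54  0.3  -4.2 ] T [-0.06 -0.11 -0.  ] w 7.1399191696694295 q [-0.07  0.08 -0.51 -0.   -0.98 -1.22]
10.8 [ 383.44 -186.54  216.29] -164.04207434693052 F [ 0.54  0.3  -4.2 ] T [-0.06 -0.11 -0.  ] w 7.1399191696694295 q [-0.07  0.08 -0.51 -0.   -0.98 -1.22]
```

View pics/c6.png

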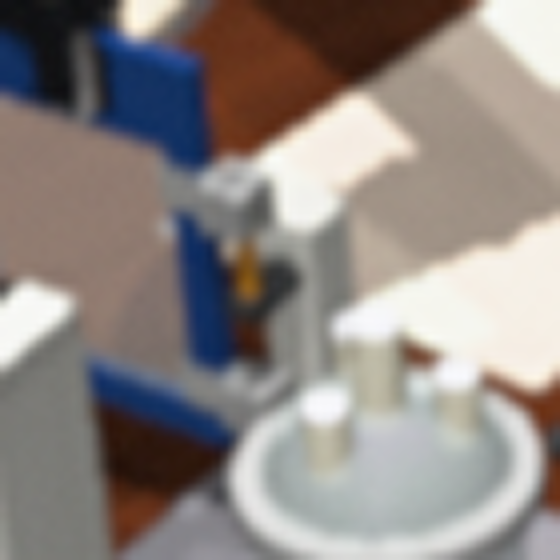

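View pics/d6.png

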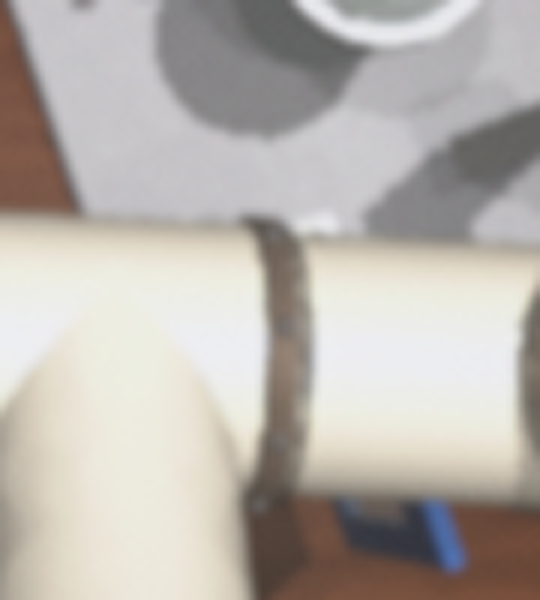

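>>> drive_tool:
  plan:
    - [[-0.0015,0,0.002],0]
    - [[0,0,0.002],0]
    - [[0,0,0.002],0]
    - [[0,0,0],0]
    - [[0,0,0],0]

```text
clock: 11.42
position: [385.2, -186.1, 210.3]
ee_rot: [-0.139, 0.99, -0.0, 0.0]
contact_force: [0.2, 0.5, -4.0]
gripper_width: 7.2
```

>>> drive_tool:
  plan:
    - [[0,0,0.001],0]
    - [[0,0,0.001],0]
    - [[0,0,0.001],0]
    - [[0,0,0],0]

```text
clock: 11.92
position: [385.1, -186.1, 207.2]
ee_rot: [-0.139, 0.99, 0.0, -0.0]
contact_force: [0.4, 0.9, -4.5]
gripper_width: 7.2
```

>>> drive_tool:
  plan:
    - [[0,0,0.001],0]
    - [[0,0,0.001],0]
    - [[0,0,0],0]

```text
clock: 12.3
position: [385.1, -186.1, 205.2]
ee_rot: [-0.139, 0.99, 0.0, -0.0]
contact_force: [-0.6, -0.1, -4.0]
gripper_width: 7.3
```

>>> drive_tool:
  plan:
    - [[0,0,0.001],0]
    - [[0,0,0.001],0]
    - [[0,0,0],0]

```text
clock: 12.68
position: [385.1, -186.1, 203.2]
ee_rot: [-0.139, 0.99, 0.0, -0.0]
contact_force: [0.3, -0.1, -4.5]
gripper_width: 7.0
```

```bash
python3 - <<'E'
from h import *
s=st();snap("scene","s7")
a=cv2.imread("pics/s7.png")
cv2.imwrite("pics/c7.png",cv2.resize(a[205:265,180:235],None,fx=10,fy=10,interpolation=cv2.INTER_CUBIC))
S=load("s7");print(proj(S,(449.4,-167.9,152)),proj(S,(449.4,-167.9,130)))
E
```

```text
12.675 [ 385.08 -186.06  203.23] -164.03356161493883 F [ 0.31 -0.05 -4.53] T [ 0.07  0.02 -0.02] w 6.953504008736586 q [-0.07  0.1  -0.53 -0.   -0.95 -1.22]
[199.4  230.26] [200.06 236.41]
```

View pics/c7.png

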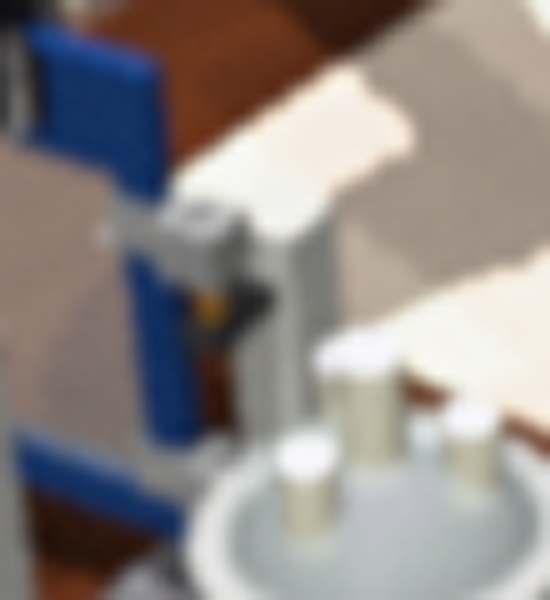

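>>> drive_tool:
  plan:
    - [[0,0.001,0],0]
    - [[0,0,0],0]

```text
clock: 12.98
position: [385.0, -185.1, 203.4]
ee_rot: [-0.139, 0.99, -0.0, 0.0]
contact_force: [0.3, 0.0, -3.9]
gripper_width: 7.1
```

>>> drive_tool:
  plan:
    - [[0,0.0005,0],0]
    - [[0,0,0],0]

```text
clock: 13.22
position: [384.9, -184.8, 203.4]
ee_rot: [-0.139, 0.99, -0.0, 0.0]
contact_force: [1.2, -1.5, -4.5]
gripper_width: 7.0
```

>>> drive_tool:
  plan:
    - [[0,-0.0015,0],0]
    - [[0,-0.0005,0],0]
    - [[0,0,0],0]

```text
clock: 13.6
position: [385.2, -186.5, 203.2]
ee_rot: [-0.139, 0.99, 0.0, -0.0]
contact_force: [0.6, -0.5, -4.5]
gripper_width: 7.0
```

>>> drive_tool:
  plan:
    - [[0,-0.0005,0],0]
    - [[0,0,0],0]

```text
clock: 13.85
position: [385.4, -187.0, 203.3]
ee_rot: [-0.139, 0.99, 0.0, -0.0]
contact_force: [0.2, 0.9, -4.5]
gripper_width: 7.1
```

>>> drive_tool:
  plan:
    - [[0,0.0011,0],0]
    - [[0.001,0,0],0]
    - [[0,0,0],0]

```text
clock: 14.22
position: [384.4, -186.2, 203.4]
ee_rot: [-0.139, 0.99, -0.0, 0.0]
contact_force: [0.2, 0.1, -4.3]
gripper_width: 7.3
```

>>> drive_tool:
  plan:
    - [[-0.001,0,0],0]
    - [[-0.001,0,0],0]
    - [[0,0,0],0]

```text
clock: 14.6
position: [386.1, -185.7, 203.3]
ee_rot: [-0.139, 0.99, 0.0, -0.0]
contact_force: [0.2, -0.4, -4.3]
gripper_width: 7.2
```

>>> drive_tool:
  plan:
    - [[0.001,0,0.001],0]
    - [[0,0,0.0015],0]
    - [[0,0,0.0015],0]
    - [[0,0,0.0015],0]
    - [[0,0,0.0015],0]
    - [[0,0,0],0]

```text
clock: 15.35
position: [385.0, -186.0, 196.2]
ee_rot: [-0.139, 0.99, 0.0, -0.0]
contact_force: [-0.9, -1.0, -3.9]
gripper_width: 7.0
```

>>> drive_tool:
  plan:
    - [[0,0,0.0015],0]
    - [[0,0,0.0015],0]
    - [[0,0,0.0015],0]
    - [[0,0,0.0015],0]
    - [[0,0,0],0]

```text
clock: 15.98
position: [385.0, -186.0, 190.2]
ee_rot: [-0.139, 0.99, 0.0, -0.0]
contact_force: [0.7, 0.3, -4.6]
gripper_width: 6.8
```

>>> drive_tool:
  plan:
    - [[0,0,0.001],0]
    - [[0,0,0.001],0]
    - [[0,0,0.001],0]
    - [[0,0,0],0]

```text
clock: 16.48
position: [385.1, -186.0, 187.2]
ee_rot: [-0.139, 0.99, 0.0, -0.0]
contact_force: [0.2, 0.5, -4.3]
gripper_width: 7.2
```

>>> drive_tool:
  plan:
    - [[0,0,0.0005],0]
    - [[0,0,0.0005],0]
    - [[0,0,0],0]

```text
clock: 16.85
position: [385.2, -186.0, 186.6]
ee_rot: [-0.139, 0.99, -0.0, 0.0]
contact_force: [0.4, -0.0, -1.2]
gripper_width: 7.0
```

>>> drive_tool:
  plan:
    - [[0,0,0.0003],0]
    - [[-0.00025,-0.00584,0],-5]
    - [[-0.00025,-0.00584,0],-5]
    - [[-0.00025,-0.00584,0],-5]
    - [[-0.00025,-0.00584,0],-5]
    - [[0,0,0],0]

```text
clock: 17.6
position: [396.0, -207.1, 186.3]
ee_rot: [-0.308, 0.951, -0.0, 0.001]
contact_force: [0.5, 0.6, -1.0]
gripper_width: 7.1
```

```bash
python3 - <<'E'
from h import *
s=st();y=np.radians(yaw_of(s["ee_rot"]));print(s["position"][:2]-67*np.array([np.cos(y),np.sin(y)]))
E
```

```text
17.6 [ 396.   -207.08  186.34] -144.10399462101427 F [ 0.5   0.57 -0.97] T [ 0.21 -0.17  0.06] w 7.116077671296684 q [-0.12  0.15 -0.51  0.   -0.9  -0.83]
[ 450.28 -167.8 ]
```

>>> drive_tool:
  plan:
    - [[-0.00025,-0.00584,0],-5]
    - [[-0.00025,-0.00584,0],-5]
    - [[-0.00025,-0.00584,0],-5]
    - [[-0.00025,-0.00584,0],-5]
    - [[-0.00025,-0.00584,0],-5]
    - [[0,0,0],0]

```text
clock: 18.35
position: [417.4, -226.2, 186.3]
ee_rot: [-0.506, 0.862, -0.0, 0.0]
contact_force: [-0.6, 0.6, 0.8]
gripper_width: 7.3
```

```bash
python3 - <<'E'
from h import *
s=st();y=np.radians(yaw_of(s["ee_rot"]));print(s["position"][:2]-67*np.array([np.cos(y),np.sin(y)]))
E
```

```text
18.35 [ 417.38 -226.18  186.34] -119.1543433504864 F [-0.6   0.58  0.84] T [ 0.32 -0.06 -0.02] w 7.298718003493061 q [-0.15  0.2  -0.45  0.   -0.92 -0.36]
[ 450.02 -167.67]
```

>>> drive_tool:
  plan:
    - [[-0.00025,-0.00584,0],-5]
    - [[-0.00025,-0.00584,0],-5]
    - [[-0.00025,-0.00584,0],-5]
    - [[-0.00025,-0.00584,0],-5]
    - [[-0.00025,-0.00584,0],-5]
    - [[-0.00025,-0.00584,0],-5]
    - [[-0.00025,-0.00584,0],-5]
    - [[0,0,0],0]

```text
clock: 19.35
position: [456.5, -234.2, 186.3]
ee_rot: [0.742, -0.67, 0.0, 0.0]
contact_force: [-0.8, -0.9, 1.5]
gripper_width: 7.4
```

```bash
python3 - <<'E'
from h import *
s=st();y=np.radians(yaw_of(s["ee_rot"]));print(s["position"][:2]-67*np.array([np.cos(y),np.sin(y)]))
E
```

```text
19.35 [ 456.5  -234.24  186.33] -84.16574752127906 F [-0.81 -0.92  1.48] T [0.22 0.28 0.01] w 7.418698853741267 q [-0.16  0.26 -0.37  0.   -0.94  0.26]
[ 449.69 -167.58]
```

>>> drive_tool:
  plan:
    - [[0,-0.00234,0],-2]
    - [[0,-0.00234,0],-2]
    - [[0,-0.00234,0],-2]
    - [[0,-0.00234,0],-2]
    - [[0,0,0],0]

```text
clock: 19.98
position: [465.9, -232.8, 186.2]
ee_rot: [0.788, -0.616, 0.0, 0.0]
contact_force: [0.1, 0.8, 3.9]
gripper_width: 7.1
```

>>> drive_tool:
  plan:
    - [[0,-0.00117,0],-1]
    - [[0,-0.00117,0],-1]
    - [[0,0,0],0]

```text
clock: 20.35
position: [468.1, -232.3, 186.2]
ee_rot: [0.799, -0.602, 0.0, 0.0]
contact_force: [-2.0, -0.4, 4.0]
gripper_width: 7.2
```

```bash
python3 - <<'E'
from h import *
s=st();y=np.radians(yaw_of(s["ee_rot"]));print(s["position"][:2]-67*np.array([np.cos(y),np.sin(y)]))
E
```

```text
20.35 [ 468.05 -232.27  186.16] -74.01273721860457 F [-1.98 -0.41  4.01] T [0.31 0.54 0.09] w 7.22979417494253 q [-0.15  0.28 -0.34  0.   -0.95  0.43]
[ 449.6  -167.86]
```

>>> drive_tool:
  plan:
    - [[0,-0.00058,0],-0.5]
    - [[0,0,0],0]
    - [[0,0,0],0]

```text
clock: 20.72
position: [468.6, -232.1, 186.2]
ee_rot: [0.801, -0.599, 0.0, -0.0]
contact_force: [-1.3, -0.5, 5.1]
gripper_width: 7.3
```

>>> drive_tool:
  plan:
    - [[0,-0.00058,0],-0.5]
    - [[0,0,0],0]
    - [[0,0,0],0]

```text
clock: 21.1
position: [468.6, -232.1, 186.1]
ee_rot: [0.803, -0.596, -0.0, 0.0]
contact_force: [-2.6, -1.7, 6.1]
gripper_width: 7.1
```

>>> drive_tool:
  plan:
    - [[0,0,-0.0003],0]
    - [[0,-0.0008,0],-0.4]
    - [[0,0,0],0]
    - [[0,0,0],0]

```text
clock: 21.6
position: [468.7, -232.1, 186.2]
ee_rot: [0.805, -0.593, -0.001, 0.001]
contact_force: [-4.9, -3.5, 5.0]
gripper_width: 7.3
```

```bash
python3 - <<'E'
from h import *
s=st();snap("scene","s8");snap("wrist","w8")
a=cv2.imread("pics/s8.png");cv2.imwrite("pics/c8.png",cv2.resize(a[190:320,140:270],None,fx=4.6,fy=4.6,interpolation=cv2.INTER_CUBIC))
E
```

```text
21.6 [ 468.67 -232.08  186.15] -72.74298204177376 F [-4.85 -3.51  4.99] T [-0.46  1.24 -0.56] w 7.316731892926168 q [-0.15  0.28 -0.34  0.   -0.95  0.45]
```

View pics/c8.png

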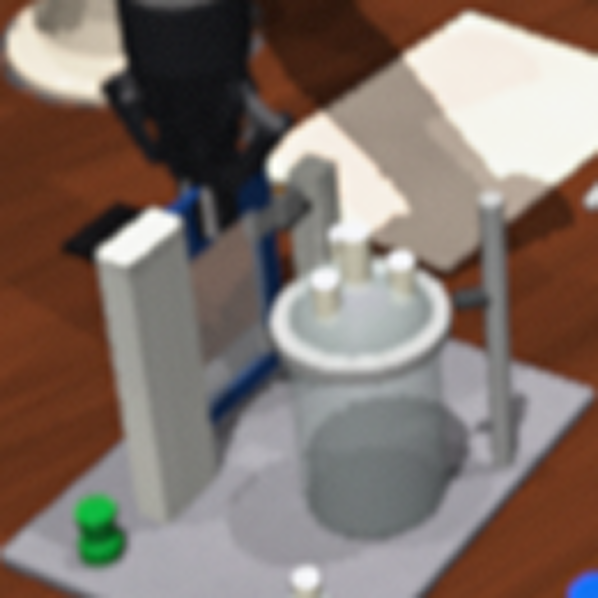

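View pics/w8.png

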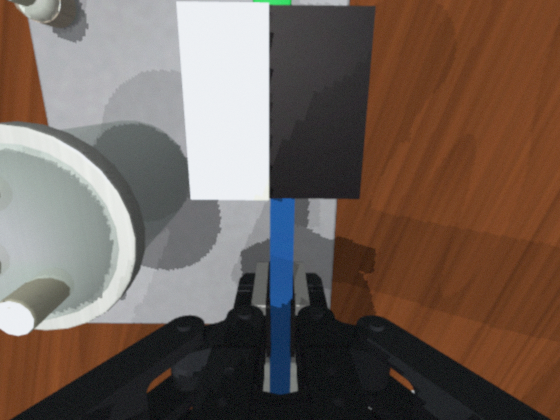

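>>> drive_tool:
  plan:
    - [[0,0,0],0]
    - [[0,0,0],0]
    - [[0,0,0],0]
    - [[0,0,0],0]
  fingers: 0

```text
clock: 22.2
position: [470.0, -231.5, 186.1]
ee_rot: [0.806, -0.592, -0.0, -0.0]
contact_force: [0.6, 0.2, 0.2]
gripper_width: 42.9
```

```bash
python3 - <<'E'
from h import *
s=st();snap("wrist","w9")
E
```

```text
22.2 [ 470.04 -231.46  186.14] -72.60687773162115 F [0.63 0.21 0.21] T [-0.04 -0.03 -0.05] w 42.92676706633245 q [-0.15  0.28 -0.34 -0.   -0.95  0.45]
```

View pics/w9.png

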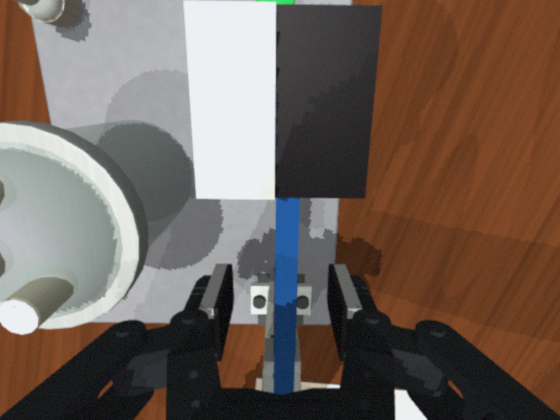

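>>> drive_tool:
  plan:
    - [[0,0,-0.02],0]
    - [[0,0,-0.04],0]
    - [[0,0,-0.05],0]
    - [[0,0,-0.04],0]
    - [[-0.03,0,0],0]
    - [[-0.03,0,0],0]
    - [[0,0,0],0]
    - [[0,0,0],0]

```text
clock: 23.25
position: [452.2, -174.5, 336.4]
ee_rot: [0.806, -0.592, 0.0, -0.0]
contact_force: [0.2, -0.3, -0.4]
gripper_width: 42.5
```

```bash
python3 - <<'E'
from h import *
s=st();W=snap("wrist","w10");snap("scene","s10");snap("top","t10")
im=W["image"].astype(int)
m=((im[:,:,2]>im[:,:,0]+40)&(im[:,:,2]>im[:,:,1]+20)).astype(np.uint8)
P=[]
for v in range(100,300,8):
    u=np.nonzero(m[v,200:380])[0]+200
    if 8<len(u)<30: P.append(plane(W,u.mean(),v,195)[:2])
P=np.array(P,np.float32);vx,vy,x,y=cv2.fitLine(P,cv2.DIST_HUBER,0,.01,.01).ravel();print(len(P),np.degrees(np.arctan2(vy,vx)),x,y)
a=cv2.imread("pics/s10.png");cv2.imwrite("pics/c10.png",cv2.resize(a[190:320,140:270],None,fx=4.6,fy=4.6,interpolation=cv2.INTER_CUBIC))
E
```

```text
23.25 [ 452.16 -174.52  336.4 ] -72.60744436449471 F [ 0.15 -0.34 -0.38] T [ 0.03 -0.01 -0.02] w 42.54133972364107 q [-0.03  0.09 -0.18  0.   -1.3   0.34]
12 -73.17388 463.30084 -213.86601
```

View pics/w10.png

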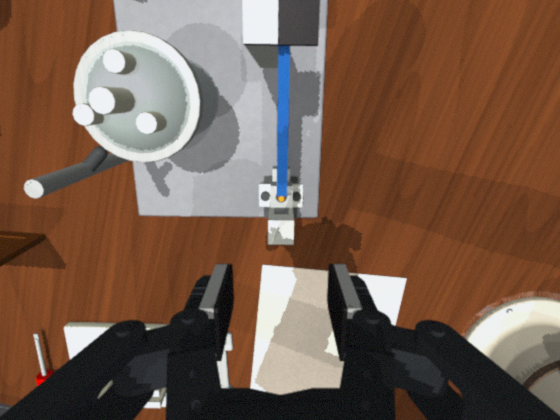

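View pics/c10.png

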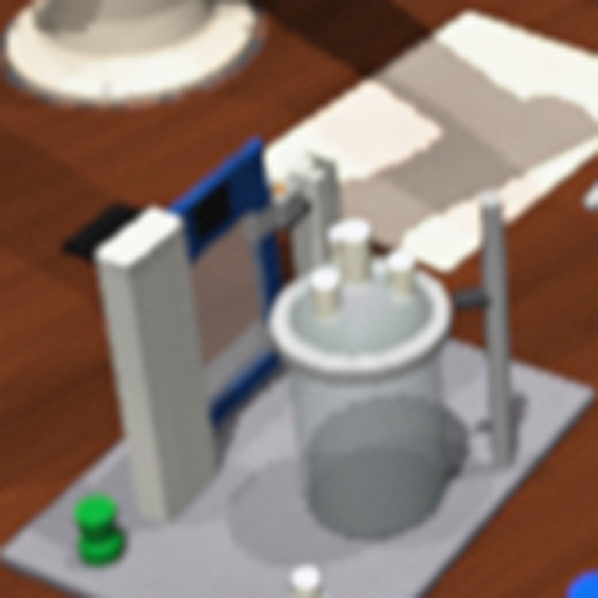

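```bash
python3 - <<'E'
from bench import arm
print(arm.job_done())
E
```

```text
the job is handed in; nothing more can be done
None
```

The blue guard door is back on its hinge pins, shut against the stop and released, and I handed the job in at about 23 s of the 72 s allowed.

- **Fitting:** I lifted the door from its stand and brought it in about 90° open. Both knuckles went over the pin tips without touching them. I confirmed the fit by nudging 1 to 1.5 mm along and across the panel. Side contact came at about +1.3 and −1 mm across the panel, and none within ±1 mm along it. I then lowered the door until both knuckles rested on the brackets.
- **Forces:** I swung the door shut about the pin axis until it met the stop. In the readings between moves, it pressed down on the frame with at most about 11 N and pushed on the stop with about 6 N.
- **Last checks:** After release the gripper read about 0 N, and I backed it well clear. The brass tip shows above the upper knuckle, so the door is fully home. The panel lies 50.0 mm behind the frame's front edge, as it should. Its angle is within about 0.2° of the shut direction, which is within measuring error.
- **Bystanders:** I saw no sign that anything else in the scene moved, though I did not measure each bystander. No check failed or disagreed.

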